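# Assemble the belt idler on its tensioner axle

## Robot

A 6-joint arm with a two-finger parallel gripper is mounted at the origin on a cart in front of the work surface, level with it; the furniture and walls round the work are solid. World frame = base frame: x ahead of the robot, y to its left, z up, the work surface at z = 0. Lengths are in m, angles in rad, forces in N, time in s.
With the tool pointing down it reaches from about 0.3 to 0.825 m from the base axis. Payload 5.4 kg.
Tool frame: the origin (TCP) lies midway between the tips of the shut fingers; the grasp point (between the pads) lies r.pinch_z behind it (r.pinch_z is the distance from the TCP to the grasp point, in m); z points along the fingers, y is the line along which they close (so a half turn about z gives the same grasp; the last joint's range is limited). The gripper opens to 92 mm and grips with 3 to 60 N. Pads are 20 mm wide; open, the fingers measure 128 mm over their backs; the gripper's body (75 mm by 189 mm) begins 69 mm behind the grasp point.
Start: joints at [-1.354, 0.158, 1.597, -0, 1.386, -0.21], TCP at [0.238, -0.523, 0.215] pointing down, gripper open.
Joint ranges: [-2.91, 2.91], [-0.94, 2.29], [0.18, 2.7], [-1.29, 4.43], [0.17, 2.64], [-3, 3]. Speed limits (rad/s): [2.57, 2.57, 3.14, 3.14, 3.14, 3.14].

## Interface

Orientations are given as a unit quaternion [x, y, z, w].
In Python, from cell import r gives the robot as it stands.
- The arm moves only by the shell command python3 -m pendant 'ROWS'. ROWS is JSON, a list of rows, each a list of 7 numbers: the turn, a rotation vector about the tool's x, y, z in degrees, then the shift along the tool's x, y, z in mm, then the finger opening in mm, from 0 to 91.9. In form: [[rx, ry, rz, x, y, z, jaw], ...]. A call has 1 to 20 rows; each row shifts and turns the commanded pose from where the row before left it, along the tool's axes as they then stand; what a row does not reach is not made up. A row lasts 1/8 s, in which the tool goes at most 62.5 mm and 10.7 degrees, less where a joint would pass 70% of its speed; a pose out of reach is approached as far as the arm can. A call is refused whole if a number of a shift passes 62.5 or a number of a turn 10.7, either way. A call with a gripper value outside its range is refused whole. The fingers move at their own pace and stop on an object; the grip force is fixed at half the most. Time passes only in rows, so rows that do not move let the fingers close. It gives the time, the measured TCP pose, the force, the opening and the grip force at its end, in the units of the state.
- r.get_obs(): the state, without advancing time (a new reading comes with each control period).
- r.snapshot(name): name is "side" or "top"; returns the picture (420x560x3 uint8, blue, green, red); there is no depth.
- r.camera_model(name): a dict with "fx", "fy", "cx", "cy" (pixels), "R" (3x3) and "t" (3): a world point X has camera coordinates R X + t. Camera axes: x right, y down, z forward; pixel columns grow to the right and rows downward; lengths in m; the calibration is good to about 2 mm. A picture is of the moment at which its call begins. camera_model takes no time and is no camera call.
- r.job_done(): hands the job in; it is judged then, once.
Trained networks look in the newest picture that a camera, given by its name, has taken for a name from the list of things; names that differ only in an ending like _2 or _b are one class to them, and where a whole thing is asked for, a point or a joint stands for the part that bears it (a point fixed in the world has none). Each returns a list of dicts, best first, with "score" (0 to 1); they miss things now and then, are a little off and sometimes report something else, mostly with a low value. They report only what shows in the picture. A call takes as long as a camera call. They do not tell look-alikes from the thing itself.
- r.recognise(camera, name): "uv" ([column, row] in pixels, amid what is visible of it).
- r.silhouettes(camera, name): "mask" (420x560 bool, what is visible of it) and "uv" ([column, row] in pixels, amid what is visible of it).
- r.place_of(camera, name): "uv" ([column, row] in pixels: a listed point, or the origin of a listed thing).
The state is a dict: "clock": time; "qpos": joint angles; "qvel": joint speeds; "tau": joint torques, N m; "tcp_pos": TCP position; "tool_rot": TCP orientation; "ft_force": force on the tool from outside, world axes, zero at the start; "moment": the same for the moment, N m; "gripper_width": opening from 0.0 (shut) to 1.0 (fully open); "finger_force": force on a finger pad.
Only numpy, scipy, OpenCV 4.12 (cv2) and the standard library are available. Lean on these libraries where they do the work, as an engineer would, in place of code of your own. Each camera call takes 0.05 s, during which the arm holds its last target. There are 200 camera calls.

## Task

Assemble the belt idler on the bare axle of the tensioner bracket, from the bottom up: the blue spacer, the brass bush that lies with its sleeve up, the toothed wheel over that sleeve, the other brass bush with its sleeve down inside the wheel, and last the black clamp collar. Fit them one at a time in that order, each fully home and flat on the one below, and let go of everything.

Things in the scene. Friction and masses are not known exactly. Their poses are not given: they have to be found in the camera images.
- bracket: fixed tensioner bracket: flat cream pear-shaped plate 10 mm thick on the green bench mat (mat top 2 mm above the bench), round about the axle (radius 35 mm), with a 44 mm wide tail that ends 104 mm from the axle towards this frame's -x and carries a bolt head 8 mm high. Origin: under the axle, on the mat; z up
- axle_foot (a point): foot of the bracket's bare steel axle, on the plate's upper face (12 mm above the bench). The axle stands upright from here (z), 14 mm thick and 66 mm tall; its top 10 mm taper to a blunt point 5 mm across, so a 16 mm bore within about 5 mm of true is led on. Parts with a 16 mm bore fall freely down it
- spacer: plain blue ring, 36 mm across, 8 mm high, bore 16 mm; lies flat on the mat. Origin: centre of its underside, z up. Goes on first, flat on the bracket plate: its underside level with the axle foot
- bush_up: brass top-hat bush lying on its brass collar, sleeve up: collar 47 mm across, 8 mm thick; on it the dark-coated sleeve, 34 mm across, 10 mm tall (straight 7 mm, then narrowing to 28 mm); 18 mm in all, bore 16 mm right through. Grip it across the sleeve. Origin: centre of its underside, z up. Goes on second, as it lies, on the spacer: underside 8 mm above the axle foot
- wheel: silver toothed belt wheel, a flange at each end: 64 mm across, 22 mm high, bore 36 mm with 2 mm chamfers, same both ways up. Grip it across the flanges. Origin: centre of its underside, z up. Goes on third, over the lower bush's upright sleeve (1 mm clearance all round; only the bush guides it), down on that bush's collar: underside 16 mm above the axle foot
- bush_down: a like brass top-hat bush, lying the other way up: it stands on its dark sleeve (34 mm across, 10 mm tall, narrowing to 28 mm at its foot), collar (47 mm across, 8 mm thick) on top; from above an all-brass disc with a 16 mm hole. Grip it across the collar. Origin: centre of its underside, z up. Goes on fourth, as it lies, collar flat on the wheel: underside 28 mm above the axle foot
- collar: black clamp collar: ring 40 mm across, 10 mm high, bore 16 mm, a thin pale slit line on its top; lies flat. Origin: centre of its underside, z up. Goes on last, on the upper bush: underside 46 mm above the axle foot, the axle's 10 mm tapered end showing above it
Mind the look-alikes: they are no part of the job. What is shaped like the bush_up but orange is not meant.

How it is judged:
On the way, in this order (a step that is already met when the one before it is completed fails the run):
1. the blue spacer is home on the bracket plate, round the axle (horizontal distance between spacer and axle_foot below 0.003 m and z of spacer in the frame of axle_foot between -0.002 and 0.002 m and angle between spacer's own z axis and vertical below 0.08 rad), for 0.2 s.
2. the lower bush is home on the spacer, sleeve up (horizontal distance between bush_up and axle_foot below 0.003 m and z of bush_up in the frame of axle_foot between 0.006 and 0.01 m and angle between bush_up's own z axis and vertical below 0.08 rad), for 0.2 s.
3. the wheel is home over the sleeve, on the lower bush's collar (horizontal distance between wheel and axle_foot below 0.004 m and z of wheel in the frame of axle_foot between 0.014 and 0.018 m and angle between wheel's own z axis and vertical below 0.08 rad), for 0.2 s.
4. the upper bush is home, sleeve down in the wheel (horizontal distance between bush_down and axle_foot below 0.003 m and z of bush_down in the frame of axle_foot between 0.026 and 0.03 m and angle between bush_down's own z axis and vertical below 0.08 rad), for 0.2 s.
5. the black collar is home on the upper bush (horizontal distance between collar and axle_foot below 0.003 m and z of collar in the frame of axle_foot between 0.044 and 0.048 m and angle between collar's own z axis and vertical below 0.08 rad), for 0.2 s.
At the end, for the whole second after the job is handed in: All five parts are on the axle, let go and at rest, upright within 0.08 rad and centred on the axle within 3 mm (wheel 4 mm), with undersides above the axle foot, within 2 mm, of: spacer 0, lower bush 8, wheel 16, upper bush 28, collar 46 mm (all of step 1 and all of step 2 and all of step 3 and all of step 4 and all of step 5 and linear speed of each of spacer, bush_up, wheel, bush_down, collar below 0.02 m/s); the robot touches nothing.
It also fails if it takes over 144 s, if anything falls off the work surface, if the arm or the gripper's body presses on something with over 40 N, if the wrist force passes 120 N, or if a joint passes its speed limit or range.

## Working session

There is one attempt and no reset: what is moved stays moved. The work goes in short steps, Python scripts to look and compute and a shell command to move; the robot and the scene stay as the last step left them, time stands still between calls to the robot, and variables do not carry over. Pictures are saved under pics/ and viewed, at most 17 in all, crops included, and the job is handed in when it is done.

```bash
mkdir -p pics; ls; cat > h.py <<'E'
import numpy as np, cv2
from cell import r
def ray(cam,uv,z):
    m=r.camera_model(cam);R=np.array(m['R']);t=np.array(m['t'])
    d=R.T@np.array([(uv[0]-m['cx'])/m['fx'],(uv[1]-m['cy'])/m['fy'],1]);c=-R.T@t
    return c+d*(z-c[2])/d[2]
def proj(cam,X):
    m=r.camera_model(cam);p=np.array(m['R'])@np.array(X)+np.array(m['t'])
    return np.array([m['fx']*p[0]/p[2]+m['cx'],m['fy']*p[1]/p[2]+m['cy']])
E
python3 - <<'E'
from h import *
for c in ('top','side'):
    im=r.snapshot(c); cv2.imwrite(f'pics/{c}0.png',im)
    m=r.camera_model(c);print(c,-np.array(m['R']).T@m['t'],m['fx'],np.array(m['R'])[2])
    for n in ('spacer','bush_up','wheel','bush_down','collar','axle_foot','bracket'):
        for d in r.place_of(c,n)[:4]: print(c,n,round(d['score'],2),np.round(d['uv'],1),np.round(ray(c,d['uv'],.012 if n=='axle_foot' else .002),4))
o=r.get_obs();print(o['clock'],o['tcp_pos'],o['tool_rot'],r.pinch_z)
E
```

```text
pics
top [0.31063646 0.05928056 1.08858799] 469.4376021248937 [ 0.23352534 -0.00894804 -0.97230954]
top spacer 0.72 [293.  265.5] [0.4465 0.0162 0.002 ]
top bush_up 0.81 [224.1 213. ] [0.5761 0.1757 0.002 ]
top bush_up 0.7 [200.1 185.8] [0.6452 0.2335 0.002 ]
top bush_up 0.69 [133.7 183.1] [0.6564 0.3939 0.002 ]
top bush_up 0.53 [188.5 216.4] [0.5701 0.2603 0.002 ]
top wheel 0.84 [405.4 186.1] [ 0.631  -0.2621  0.002 ]
top bush_down 0.63 [269.5 184.7] [0.6435 0.066  0.002 ]
top bush_down 0.35 [328.  191.4] [ 0.6228 -0.0744  0.002 ]
top collar 0.63 [323.9 192.7] [ 0.6198 -0.0644  0.002 ]
top axle_foot 0.66 [209.9 261.2] [0.4604 0.2075 0.012 ]
top bracket 0.6 [208.5 262.8] [0.4581 0.2121 0.002 ]
side [-0.00633402  0.81692243  0.62268279] 484.46516537968245 [ 0.4958441  -0.69291209 -0.52346104]
side spacer 0.69 [326.7 229.6] [0.4419 0.0229 0.002 ]
side bush_up 0.79 [134.2 288.5] [0.6445 0.4045 0.002 ]
side bush_up 0.75 [190.9 246.2] [0.6516 0.2431 0.002 ]
side bush_up 0.74 [237.1 241. ] [0.5813 0.1717 0.002 ]
side bush_up 0.55 [218.3 267.6] [0.5533 0.2647 0.002 ]
side wheel 0.79 [326.1 166. ] [ 0.6067 -0.2496  0.002 ]
side wheel 0.21 [273.3 270.5] [0.4556 0.2088 0.002 ]
side bush_down 0.76 [244.5 214.4] [0.6366 0.0781 0.002 ]
side collar 0.57 [288.2 190.1] [ 0.617  -0.0766  0.002 ]
side axle_foot 0.86 [275.1 264.8] [0.4558 0.202  0.012 ]
side axle_foot 0.22 [190.9 246.4] [0.6405 0.2529 0.012 ]
side bracket 0.76 [273.2 271.9] [0.4532 0.2125 0.002 ]
0.8 [ 0.23799652 -0.52342462  0.2146068 ] [ 9.77316791e-01  2.11782647e-01 -2.54534942e-05  9.40826921e-06] 0.0187
```

View pics/top0.png

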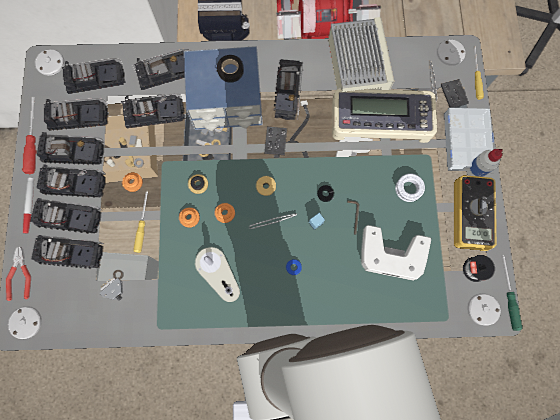

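View pics/side0.png

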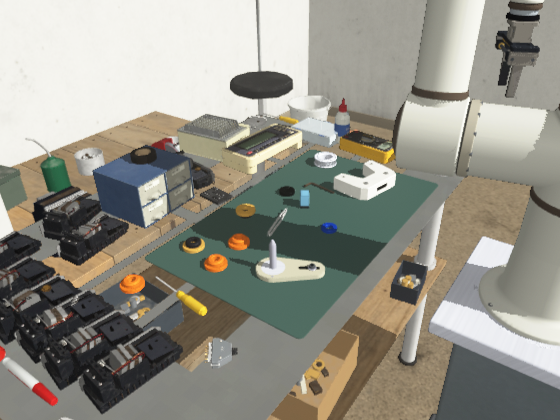

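In the top picture there are four things shaped like bush_up: (198,183) is brass with a dark sleeve, while (188,216), (224,213) and (132,182) are orange. I take the brass and dark one at (198,183). bush_down is the all-brass disc at (265,185), the collar is at (324,192), the spacer at (293,266), the wheel at (410,187) and the axle at about (208,258). I'll confirm with one crop and refine the positions from the silhouettes in both views.

```bash
cat >> h.py <<'E'
from scipy.optimize import least_squares
SH={'spacer':[(18,0),(18,8)],'bush_up':[(23.5,0),(23.5,8),(17,15),(14,18)],'wheel':[(32,0),(32,22)],'bush_down':[(14,0),(17,3),(17,10),(23.5,10),(23.5,18)],'collar':[(20,0),(20,10)]}
A=np.linspace(0,2*np.pi,60,endpoint=False)
def sil(cam,n,x,y,z):
    P=[proj(cam,[x+q/1000*np.cos(a),y+q/1000*np.sin(a),z+h/1000]) for q,h in SH[n] for a in A]
    hl=cv2.convexHull(np.float32(P));m=cv2.moments(hl);return np.array([m['m10'],m['m01']])/m['m00'],m['m00']
def obs(cam,n,near):
    ds=r.silhouettes(cam,n);ds=[d for d in ds if d['score']>.2]
    if not ds:return None
    d=min(ds,key=lambda d:np.hypot(*(np.array(d['uv'])-near)))
    p=np.argwhere(d['mask'])[:,::-1].astype(np.float32);hl=cv2.convexHull(p);m=cv2.moments(hl)
    return np.array([m['m10'],m['m01']])/m['m00'],m['m00']
def fit(n,x0,z=.002,cams=('top','side')):
    O={c:obs(c,n,proj(c,[*x0,z+.01])) for c in cams}; O={c:v for c,v in O.items() if v is not None}
    for c,v in list(O.items())+[('both',None)]:
        f=lambda p:np.concatenate([sil(k,n,p[0],p[1],z)[0]-O[k][0] for k in O if c in(k,'both')])
        s=least_squares(f,x0,x_scale=.01,diff_step=1e-3);print(n,c,np.round(s.x,4),np.round(s.fun,1),[(round(O[k][1]),round(sil(k,n,*s.x,z)[1])) for k in O])
    return s.x
E
python3 - <<'E'
from h import *
a=r.snapshot('top');b=r.snapshot('side')
for n,x in dict(spacer=(.444,.02),bush_up=(.648,.238),wheel=(.62,-.255),bush_down=(.64,.072),collar=(.618,-.07)).items(): fit(n,x)
c1=cv2.resize(a[165:310,170:300],(390,435),interpolation=3);c2=cv2.resize(b[195:300,165:295],(390,315),interpolation=3)
im=np.zeros((435,780,3),np.uint8);im[:,:390]=c1;im[:315,390:]=c2;cv2.imwrite('pics/crop0.png',im)
for s in ((.458,.208),):
  for z in(.012,.078):print(proj('top',[*s,z]),proj('side',[*s,z]))
E
```

```text
spacer top [0.4445 0.0149] [-0.  0.] [(141, 197), (104, 156)]Traceback (most recent call last):
  File "<stdin>", line 3, in <module>
  File "h.py", line 26, in fit
    s=least_squares(f,x0,x_scale=.01,diff_step=1e-3);print(n,c,np.round(s.x,4),np.round(s.fun,1),[(round(O[k][1]),round(sil(k,n,*s.x,z)[1])) for k in O])
    return func(*args, **kwargs)
    result = trf(vector_fun.fun, vector_fun.jac, x0, f0, J0, lb, ub, ftol, xtol,
                 gtol, max_nfev, x_scale, loss_function, tr_solver,
                 tr_options.copy(), verbose, callback=callback_wrapped)
    return trf_no_bounds(
        fun, jac, x0, f0, J0, ftol, xtol, gtol, max_nfev, x_scale,
        loss_function, tr_solver, tr_options, verbose, callback=callback)
    J = jac(x)
    self._update_jac()
    ~~~~~~~~~~~~~~~~^^
    self.J = self.jac_wrapped(xp_copy(self.x), f0=self.f)
             ~~~~~~~~~~~~~~~~^^^^^^^^^^^^^^^^^^^^^^^^^^^^
    J, dct = approx_derivative(
             ~~~~~~~~~~~~~~~~~^
        self.fun,
        ^^^^^^^^^
    ...<2 lines>...
        **self.finite_diff_options,
        ^^^^^^^^^^^^^^^^^^^
[... 521 characters left out ...]
return np.atleast_1d(self.fun(x))
                         ~~~~~~~~^^^
    return self.f(x, *self.args, **self.kwargs)
           ~~~~~~^^^^^^^^^^^^^^^^^^^^^^^^^^^^^^
  File "h.py", line 25, in <lambda>
    f=lambda p:np.concatenate([sil(k,n,p[0],p[1],z)[0]-O[k][0] for k in O if c in(k,'both')])
                               ~~~^^^^^^^^^^^^^^^^^
  File "h.py", line 14, in sil
    P=[proj(cam,[x+q/1000*np.cos(a),y+q/1000*np.sin(a),z+h/1000]) for q,h in SH[n] for a in A]
       ~~~~^^^^^^^^^^^^^^^^^^^^^^^^^^^^^^^^^^^^^^^^^^^^^^^^^^^^^^
  File "h.py", line 8, in proj
    m=r.camera_model(cam);p=np.array(m['R'])@np.array(X)+np.array(m['t'])
ValueError: time passes only in moves, steps and waits
```

```bash
sed -i 's/r\.camera_model(cam)/CM[cam]/; s/^from cell import r$/from cell import r\nCM={c:r.camera_model(c) for c in ("top","side")}/' h.py
python3 - <<'E'
from h import *
a=r.snapshot('top');b=r.snapshot('side')
c1=cv2.resize(a[165:310,170:300],(390,435),interpolation=2);c2=cv2.resize(b[195:300,165:295],(390,315),interpolation=2)
im=np.zeros((435,780,3),np.uint8);im[:,:390]=c1;im[:315,390:]=c2;cv2.imwrite('pics/crop0.png',im)
for z in(.012,.078):print(proj('top',[.458,.208,z]),proj('side',[.458,.208,z]))
for n,x in dict(spacer=(.444,.02),bush_up=(.648,.238),wheel=(.62,-.255),bush_down=(.64,.072),collar=(.618,-.07)).items(): fit(n,x)
print(r.get_obs()['clock'])
E
```

```text
[209.66421359 262.2373114 ] [272.47566372 265.96311599]
[205.47057562 258.19324016] [271.71562513 239.10249664]
spacer top [0.4433 0.0147] [ 0. -0.] [(149, 197), (139, 157)]
spacer side [0.4388 0.0207] [-0. -0.] [(149, 198), (139, 159)]
spacer both [0.442 0.016] [-0.6  0.6 -0.1 -1.4] [(149, 197), (139, 157)]
bush_up top [0.6489 0.238 ] [-0.  0.] [(320, 308), (302, 298)]
bush_up side [0.645  0.2426] [ 0. -0.] [(320, 309), (302, 302)]
bush_up both [0.6479 0.2395] [-0.7  0.4  0.  -1.2] [(320, 309), (302, 299)]
wheel top [ 0.6241 -0.2693] [-0.  0.] [(570, 639), (303, 330)]
wheel side [ 0.6178 -0.2624] [ 0. -0.] [(570, 640), (303, 334)]
wheel both [ 0.6227 -0.2687] [-0.2  0.6 -0.4 -1.2] [(570, 639), (303, 330)]
bush_down top [0.6377 0.0755] [ 0. -0.] [(297, 311), (214, 232)]
bush_down side [0.6322 0.0787] [ 0. -0.] [(297, 312), (214, 235)]
bush_down both [0.6359 0.0759] [-0.1  0.7 -0.5 -1. ] [(297, 312), (214, 233)]
collar top [ 0.6174 -0.0679] [0. 0.] [(211, 231)]
collar both [ 0.6174 -0.0679] [0. 0.] [(211, 231)]
1.6
```

View pics/crop0.png

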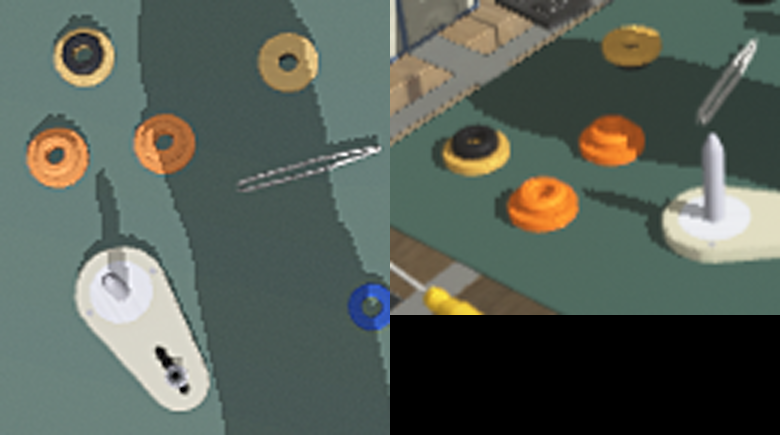

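The crop confirms it: brass collar with dark sleeve at crop (83,55) is bush_up, the two below it are orange look-alikes, and the all-brass disc at (288,62) is bush_down. The axle is at about (0.458, 0.208). I'll square the tool to the world axes and go above the spacer.

```bash
python3 -m pendant '[[0,0,8.15,0,0,0,70],[0,0,8.15,0,0,0,70],[0,0,8.15,0,0,0,70],[0,0,0,20.4,-53.9,0,70],[0,0,0,20.4,-53.9,0,70],[0,0,0,20.4,-53.9,0,70],[0,0,0,20.4,-53.9,0,70],[0,0,0,20.4,-53.9,0,70],[0,0,0,20.4,-53.9,0,70],[0,0,0,20.4,-53.9,0,70],[0,0,0,20.4,-53.9,0,70],[0,0,0,20.4,-53.9,30,70],[0,0,0,20.4,-53.9,50,70],[0,0,0,0,0,45,70],[0,0,0,0,0,0,70]]'
python3 - <<'E'
from h import *
a=r.snapshot('top');b=r.snapshot('side');o=r.get_obs();p=o['tcp_pos'];print(o['clock'],p,o['tool_rot'],o['gripper_width'])
x,y=proj('side',p);u,v=proj('top',p);print(x,y,u,v)
im=np.zeros((450,800,3),np.uint8)
im[:,:400]=cv2.resize(b[130:280,260:394],(400,450),interpolation=2);im[:,400:]=cv2.resize(a[160:310,220:354],(400,450),interpolation=2);cv2.imwrite('pics/c1.png',im)
print(ray('top',(222,155),0),ray('side',(170,218),0))
E
```

```text
clock: 3.48
tcp_pos: [0.4344, 0.0051, 0.0969]
tool_rot: [1.0, 0.001, -0.004, -0.001]
ft_force: [0.4, 0.1, 0.0]
gripper_width: 0.762
finger_force: 0.0
3.575 [0.43809101 0.00335104 0.10096179] [ 9.99999843e-01 -2.44633128e-04  4.82853141e-04  1.45048413e-04] 0.7612050989514061
334.45135119459496 188.49415466824405 300.88797121112043 263.38577314093396
[0.72340558 0.18088168 0.        ] [0.77489456 0.18774057 0.        ]
```

View pics/c1.png

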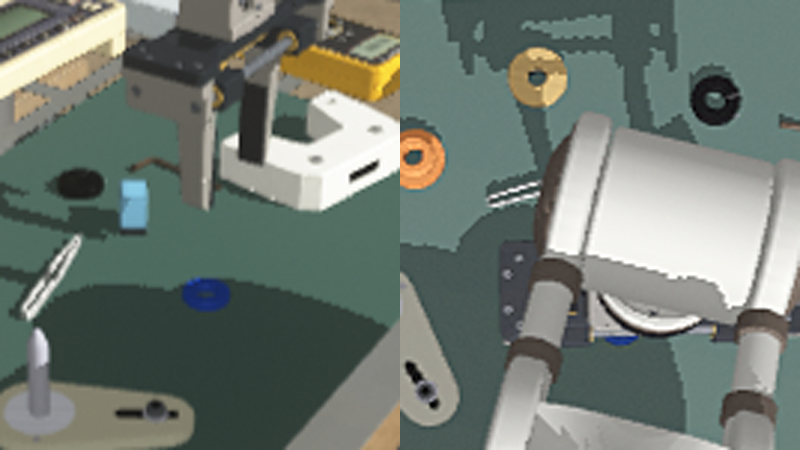

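The view shows the jaws over the spacer: finger tips at side (327,199) and (345,185), ring at (330,228). I'll correct the position and go down.

```bash
python3 -m pendant '[[0,0,0,4,-12.6,0,70],[0,0,0,0,0,30,70],[0,0,0,0,0,30,70],[0,0,0,0,0,26,70],[0,0,0,0,0,10,70],[0,0,0,0,0,0,70]]'
python3 - <<'E'
from h import *
b=r.snapshot('side');o=r.get_obs();p=o['tcp_pos'];print(o['clock'],p,o['ft_force'])
fit('spacer',(.442,.016),cams=('side',))
cv2.imwrite('pics/c2.png',cv2.resize(b[170:270,270:400],(780,600),interpolation=2)); print(proj('side',p))
E
```

```text
clock: 4.32
tcp_pos: [0.4422, 0.0164, 0.0045]
tool_rot: [1.0, -0.0, 0.0, 0.0]
ft_force: [0.3, -0.3, 0.4]
gripper_width: 0.76
finger_force: 0.0
4.375 [0.44269839 0.0161984  0.00497751] [ 0.39060943 -0.12361792  0.29010239]
spacer side [0.436  0.0181] [ 0. -0.] [(99, 159)]
spacer both [0.436  0.0181] [ 0. -0.] [(99, 159)]
[327.95436118 227.03431027]
```

View pics/c2.png

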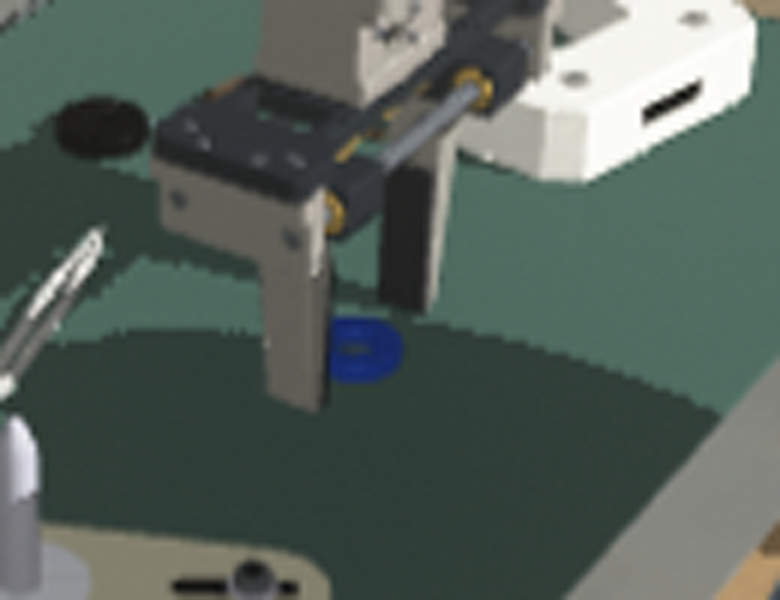

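The ring (crop centre (354,350)) is between the pads to within about 2 mm. I'll close, lift and carry.

```bash
python3 -m pendant '[[0,0,0,0,0,0,30],[0,0,0,0,0,0,30],[0,0,0,0,0,0,30],[0,0,0,0,0,0,30],[0,0,0,0,0,0,30],[0,0,0,0,0,-40,30],[0,0,0,0,0,-60,30],[0,0,0,3,-38,0,30],[0,0,0,3,-38,0,30],[0,0,0,3,-38,0,30],[0,0,0,3,-38,0,30],[0,0,0,3,-38,0,30],[0,0,0,0,0,0,30],[0,0,0,0,0,0,30]]'
python3 - <<'E'
from h import *
r.snapshot('top');b=r.snapshot('side');o=r.get_obs();p=o['tcp_pos'];print(o['clock'],p,o['ft_force'],o['gripper_width']*.0919)
for d in r.place_of('side','spacer')[:2]:print(d, proj('side',p+[0,0,-.003]))
fit('spacer',p[:2],p[2]-.003)
cv2.imwrite('pics/c3.png',cv2.resize(b[190:290,220:350],(780,600),interpolation=2))
E
```

```text
clock: 6.18
tcp_pos: [0.4562, 0.2059, 0.1035]
tool_rot: [1.0, 0.0, -0.0, 0.0]
ft_force: [-0.3, 0.0, 0.0]
gripper_width: 0.368
finger_force: 30.0
6.275 [0.45639539 0.205433   0.10362503] [-0.32295283  0.06441784 -0.91236996] 0.033671859370423565
{'uv': [272.9, 227.3], 'score': 0.7} [272.91419489 229.07437534]
spacer side [0.4488 0.2026] [ 0. -0.] [(107, 223)]
spacer both [0.4488 0.2026] [ 0. -0.] [(107, 223)]
```

View pics/c3.png

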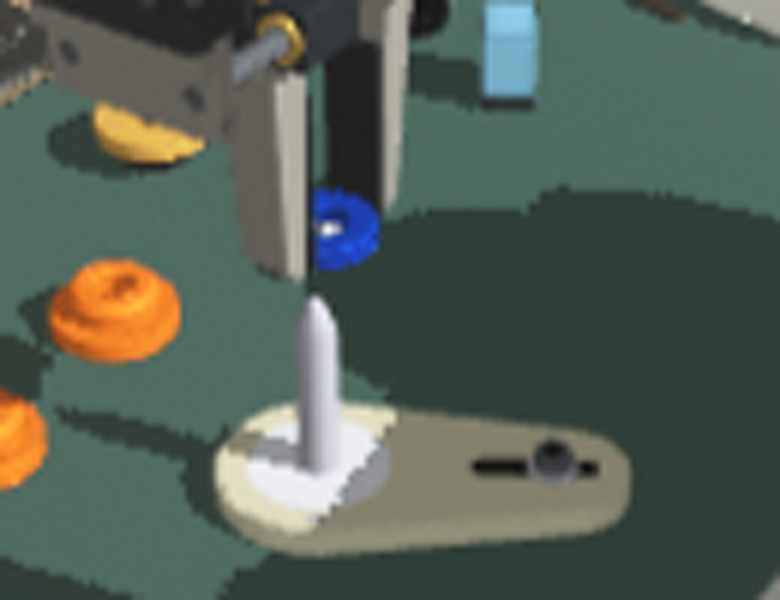

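The spacer is gripped and level (crop centre about (321,228)), 1–2 mm off the axle tip (315,297), which is within the lead-in. I'll shift (+1,+2.5) and lower.

```bash
python3 -m pendant '[[0,0,0,1,-2.5,0,30],[0,0,0,0,0,15,30],[0,0,0,0,0,15,30],[0,0,0,0,0,10,30],[0,0,0,0,0,0,30]]'
python3 - <<'E'
from h import *
r.snapshot('top');b=r.snapshot('side');o=r.get_obs();print(o['tcp_pos'],o['ft_force'],o['gripper_width'])
E
```

```text
clock: 7.05
tcp_pos: [0.4568, 0.2087, 0.0626]
tool_rot: [1.0, 0.0, -0.001, 0.0]
ft_force: [-0.2, -0.9, -0.1]
gripper_width: 0.365
finger_force: 30.0
[0.4573235  0.20891937 0.06368977] [-0.07830153 -0.01700083 -0.51499993] 0.36527402120178754
```

```bash
python3 -m pendant '[[0,0,0,0,0,15,30],[0,0,0,0,0,15,30],[0,0,0,0,0,12,30],[0,0,0,0,0,4,30],[0,0,0,0,0,0,30],[0,0,0,0,0,0,42],[0,0,0,0,0,0,50],[0,0,0,0,0,0,50],[0,0,0,0,0,0,50]]'
python3 - <<'E'
from h import *
b=r.snapshot('side');o=r.get_obs();p=o['tcp_pos'];print(o['clock'],p,o['ft_force'],o['gripper_width'])
cv2.imwrite('pics/c4.png',cv2.resize(b[200:290,220:337],(780,600),interpolation=2))
E
```

```text
clock: 8.28
tcp_pos: [0.4576, 0.2089, 0.018]
tool_rot: [1.0, 0.0, 0.0, -0.0]
ft_force: [1.0, -1.1, 0.5]
gripper_width: 0.544
finger_force: 0.0
8.325 [0.45753554 0.20891921 0.01788011] [-0.05564153  0.15072687  0.26898591] 0.5455040169328677
```

View pics/c4.png

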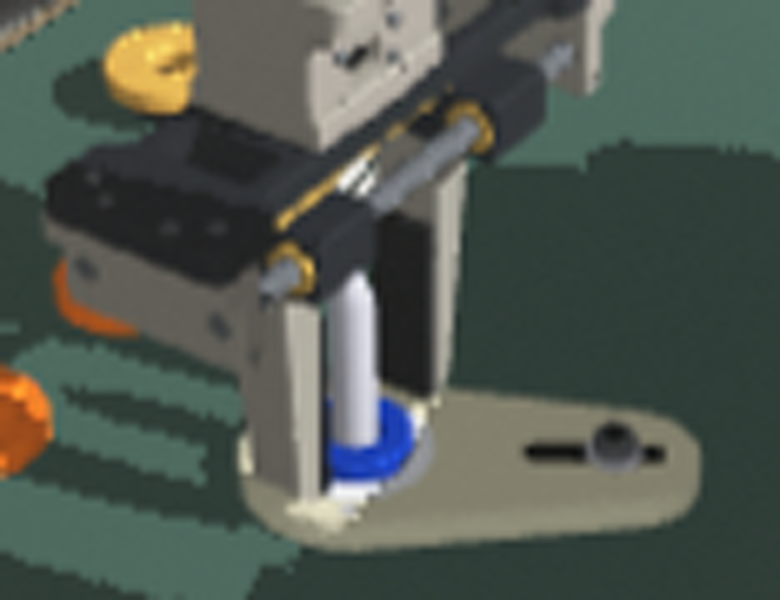

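The spacer is home and flat round the axle. Next is bush_up.

```bash
python3 -m pendant '[[0,0,0,0,0,-50,60],[0,0,0,0,0,-60,75],[0,0,0,0,0,-10,75],[0,0,0,48,-8,0,75],[0,0,0,48,-8,0,75],[0,0,0,48,-8,0,75],[0,0,0,46,-7,0,75],[0,0,0,0,0,30,75],[0,0,0,0,0,30,75],[0,0,0,0,0,30,75],[0,0,0,0,0,15,75],[0,0,0,0,0,0,75]]'
python3 - <<'E'
from h import *
b=r.snapshot('side');o=r.get_obs();p=o['tcp_pos'];print(o['clock'],p,o['ft_force'],o['gripper_width'])
a=b[200:275,130:260];cv2.imwrite('pics/c5.png',cv2.resize(a,(780,450),interpolation=2))
E
```

```text
clock: 9.82
tcp_pos: [0.6462, 0.2397, 0.031]
tool_rot: [1.0, 0.0, -0.002, 0.0]
ft_force: [0.4, -0.6, 0.9]
gripper_width: 0.819
finger_force: 0.0
9.875 [0.64738428 0.23991136 0.032667  ] [-0.16152843 -0.37090217 -0.00418903] 0.816968933940958
```

View pics/c5.png

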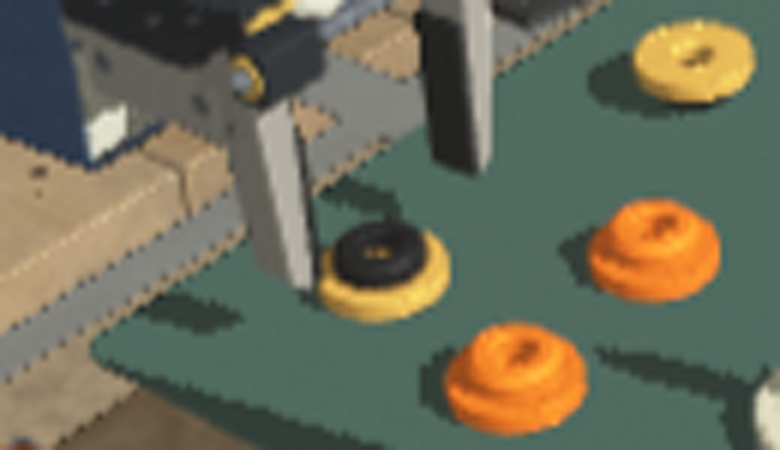

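Jaws straddle the brass and dark bush (crop (380,265)), and the orange ones stay clear. Down, grip, lift, carry above the axle.

```bash
python3 -m pendant '[[0,0,0,0,0,15,75],[0,0,0,0,0,4,75],[0,0,0,0,0,0,60],[0,0,0,0,0,0,28],[0,0,0,0,0,0,28],[0,0,0,0,0,0,28],[0,0,0,0,0,0,28],[0,0,0,0,0,0,28],[0,0,0,0,0,-50,28],[0,0,0,0,0,-50,28],[0,0,0,-48,8,0,28],[0,0,0,-48,8,0,28],[0,0,0,-48,8,0,28],[0,0,0,-46,7,0,28],[0,0,0,0,0,0,28],[0,0,0,0,0,0,28]]'
python3 - <<'E'
from h import *
r.snapshot('top');b=r.snapshot('side');o=r.get_obs();p=o['tcp_pos'];print(o['clock'],p,o['ft_force'],o['gripper_width'])
for d in r.place_of('side','bush_up')[:4]:print(d)
z=p[2]-.011
print(proj('side',[*p[:2],z]))
s=np.array([sil('side','bush_up',p[0],p[1],z)[0]]);print(s)
b=b[180:280,210:340];cv2.imwrite('pics/c6.png',cv2.resize(b,(780,600),interpolation=2))
E
```

```text
clock: 11.88
tcp_pos: [0.4583, 0.209, 0.1143]
tool_rot: [1.0, 0.0, 0.001, -0.0]
ft_force: [0.7, -0.3, -0.7]
gripper_width: 0.339
finger_force: 30.0
11.975 [0.45905751 0.20903482 0.11444028] [-0.06018604 -0.31761031 -1.1249024 ] 0.3406862468244585
{'uv': [134.0, 283.8], 'score': 0.75}
{'uv': [238.0, 240.2], 'score': 0.73}
{'uv': [217.3, 269.1], 'score': 0.61}
{'uv': [268.3, 231.4], 'score': 0.5}
[270.63898905 228.28864623]
[[270.57099289 226.21767392]]
```

View pics/c6.png

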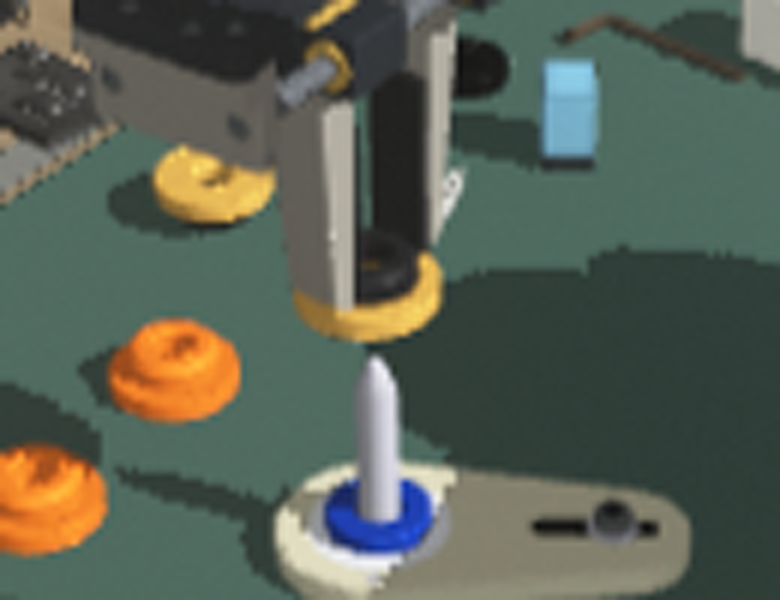

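bush_up is held level, its collar spanning crop u 295–442 over the tip at u 375, and the spacer sits flat. I'll shift by (−1,−2) mm and lower.

```bash
python3 -m pendant '[[0,0,0,-1,2,0,28],[0,0,0,0,0,15,28],[0,0,0,0,0,15,28],[0,0,0,0,0,15,28],[0,0,0,0,0,10,28],[0,0,0,0,0,0,28]]'
```

```text
clock: 12.78
tcp_pos: [0.4563, 0.2074, 0.0576]
tool_rot: [1.0, -0.0, -0.0, -0.0]
ft_force: [1.2, 4.9, -3.8]
gripper_width: 0.337
finger_force: 30.0
```

```bash
python3 -m pendant '[[0,0,0,0.5,-1.5,0,28],[0,0,0,0,0,12,28],[0,0,0,0,0,10,28],[0,0,0,0,0,2,28],[0,0,0,0,0,0,28]]'
```

```text
clock: 13.4
tcp_pos: [0.4567, 0.2083, 0.0344]
tool_rot: [1.0, 0.0, -0.0, 0.0]
ft_force: [0.7, 0.0, 0.7]
gripper_width: 0.335
finger_force: 30.0
```

```bash
python3 -m pendant '[[0,0,0,0,0,0,40],[0,0,0,0,0,0,50],[0,0,0,0,0,0,50],[0,0,0,0,0,-40,60],[0,0,0,0,0,-50,92e0],[0,0,0,0,0,-30,91]]' || python3 -m pendant '[[0,0,0,0,0,0,40],[0,0,0,0,0,0,50],[0,0,0,0,0,0,50],[0,0,0,0,0,-40,60],[0,0,0,0,0,-50,80],[0,0,0,0,0,-30,91]]'
```

```text
clock: 14.15
tcp_pos: [0.4581, 0.2086, 0.1576]
tool_rot: [1.0, 0.0, 0.002, -0.0]
ft_force: [0.8, 0.0, -0.4]
gripper_width: 0.852
finger_force: 0.0
```

```bash
python3 -m pendant '[[0,0,0,20.7,59.6,0,91],[0,0,0,20.7,59.6,0,91],[0,0,0,20.7,59.6,0,91],[0,0,0,20.7,59.6,0,91],[0,0,0,20.7,59.6,0,91],[0,0,0,20.7,59.6,0,91],[0,0,0,20.7,59.6,0,91],[0,0,0,20.7,59.6,0,91],[0,0,0,0,0,0,91],[0,0,0,0,0,40,91],[0,0,0,0,0,50,91],[0,0,0,0,0,0,91]]'
python3 - <<'E'
from h import *
a=r.snapshot('top');b=r.snapshot('side');o=r.get_obs();p=o['tcp_pos'];print(o['clock'],p,o['ft_force'],o['gripper_width'])
fit('bush_up',(.4575,.2085),.020)
im=np.zeros((600,800,3),np.uint8)
im[:,:400]=cv2.resize(b[100:200,290:357],(400,600),interpolation=2)
im[:,400:]=cv2.resize(b[210:310,240:307],(400,600),interpolation=2);cv2.imwrite('pics/c7.png',im)
E
```

```text
clock: 15.65
tcp_pos: [0.6175, -0.2605, 0.06]
tool_rot: [1.0, 0.0, -0.004, -0.003]
ft_force: [-0.6, 0.4, -0.2]
gripper_width: 0.988
finger_force: 0.0
15.75 [ 0.62149527 -0.26325937  0.06611114] [-0.4318878  -0.01521069  0.08046698] 0.993775054774871
bush_up top [0.4591 0.2059] [-0.  0.] [(320, 347), (312, 355)]
bush_up side [0.4547 0.2105] [0. 0.] [(320, 348), (312, 360)]
bush_up both [0.4575 0.2073] [-0.6  0.7 -0.2 -1.3] [(320, 348), (312, 357)]
```

View pics/c7.png

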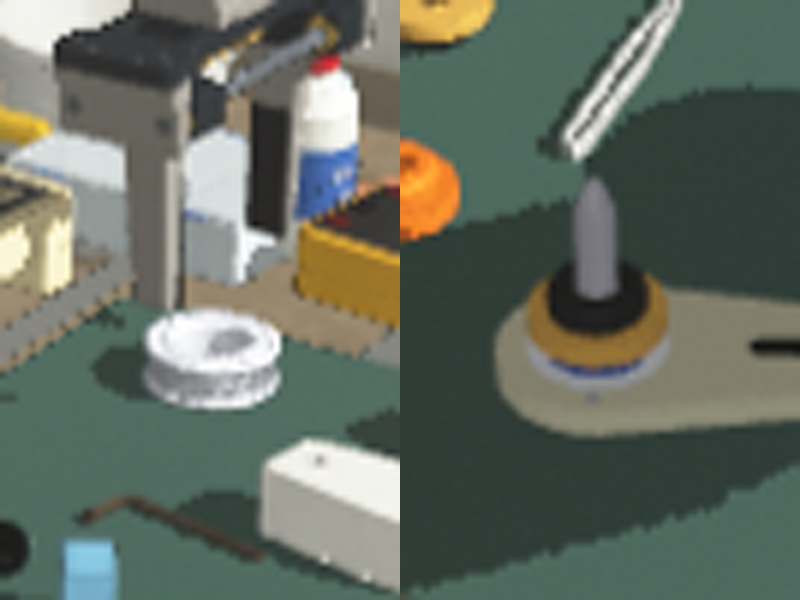

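bush_up is home on the spacer (right crop (597,320)). The wheel is under the jaws at left crop (212,360), needing about (+1,−5) mm. I'll descend and grip.

```bash
python3 -m pendant '[[0,0,0,1,5,0,91],[0,0,0,0,0,25,91],[0,0,0,0,0,25,91],[0,0,0,0,0,10,91],[0,0,0,0,0,0,91],[0,0,0,0,0,0,75],[0,0,0,0,0,0,56],[0,0,0,0,0,0,56],[0,0,0,0,0,0,56],[0,0,0,0,0,0,56],[0,0,0,0,0,0,56]]'
```

```text
clock: 17.23
tcp_pos: [0.6225, -0.269, 0.0056]
tool_rot: [1.0, 0.0, 0.0, 0.0]
ft_force: [-0.5, 1.0, 5.1]
gripper_width: 0.677
finger_force: 30.0
```

```bash
python3 -m pendant '[[0,0,0,0,0,-30,56],[0,0,0,0,0,-50,56],[0,0,0,0,0,-40,56],[0,0,0,-20.6,-59.6,0,56],[0,0,0,-20.6,-59.6,0,56],[0,0,0,-20.6,-59.6,0,56],[0,0,0,-20.6,-59.6,0,56],[0,0,0,-20.6,-59.6,0,56],[0,0,0,-20.6,-59.6,0,56],[0,0,0,-20.6,-59.6,0,56],[0,0,0,-20.6,-59.6,0,56],[0,0,0,0,0,0,56],[0,0,0,0,0,0,56],[0,0,0,0,0,0,56]]'
python3 - <<'E'
from h import *
b=r.snapshot('side');o=r.get_obs();p=o['tcp_pos'];print(o['clock'],p,o['ft_force'],o['gripper_width'])
z=p[2]-.004
def circ(q,x,y,z):
    P=np.array([proj('side',[x+q*np.cos(a),y+q*np.sin(a),z]) for a in A]);return P[:,0].min(),P[:,0].max(),P[:,1].max()
print('predicted at tcp',circ(.032,p[0],p[1],z),'at axle',circ(.032,.4575,.2073,z))
cv2.imwrite('pics/c8.png',cv2.resize(b[180:280,210:340],(780,600),interpolation=2))
E
```

```text
clock: 18.98
tcp_pos: [0.4592, 0.2023, 0.1246]
tool_rot: [1.0, -0.001, -0.0, 0.0]
ft_force: [-0.1, -0.4, -1.7]
gripper_width: 0.679
finger_force: 30.0
19.025 [0.45926848 0.20228703 0.12462258] [ 0.09950445  0.05021334 -1.46067925] 0.6800028317551148
predicted at tcp (np.float64(255.58204737184388), np.float64(289.2995827087884), np.float64(228.59345309845048)) at axle (np.float64(254.6846075844264), np.float64(288.5627689220861), np.float64(230.17144383712392))
```

View pics/c8.png

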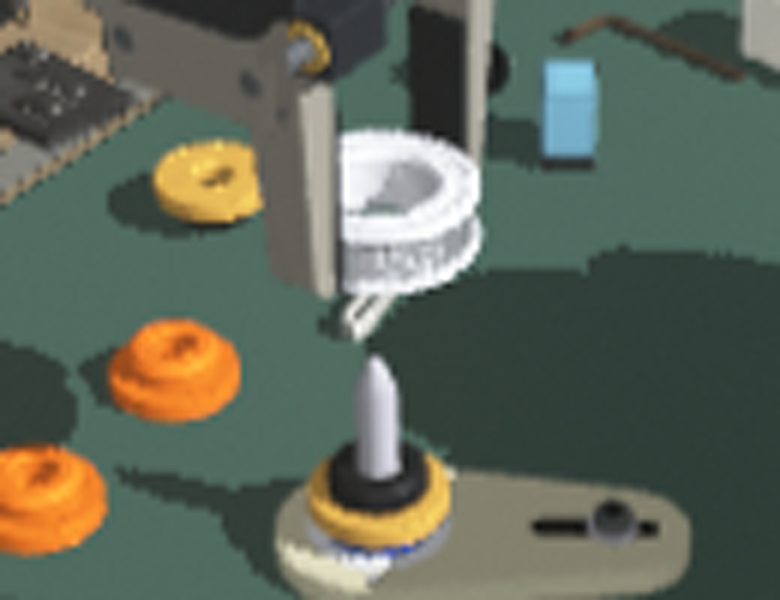

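The wheel is held level above and beyond the axle (right edge at crop u 482, bottom at v 292; tip at (375,357)). I'll shift (−2.5,+7) mm and lower until it hovers just over the sleeve.

```bash
python3 -m pendant '[[0,0,0,-2.4,-7,0,56],[0,0,0,0,0,0,56],[0,0,0,0,0,25,56],[0,0,0,0,0,25,56],[0,0,0,0,0,20,56],[0,0,0,0,0,8,56],[0,0,0,0,0,0,56]]'
python3 - <<'E'
from h import *
b=r.snapshot('side');o=r.get_obs();p=o['tcp_pos'];print(o['clock'],p,o['ft_force'],o['gripper_width'])
z=p[2]-.004
def circ(q,x,y,z):
    P=np.array([proj('side',[x+q*np.cos(a),y+q*np.sin(a),z]) for a in A]);return np.round([P[:,0].min(),P[:,0].max(),P[:,1].min(),P[:,1].max()],1)
for q,zz in((.032,z),(.018,z+.022),(.032,z+.022)):print('tcp',circ(q,p[0],p[1],zz),'axle',circ(q,.4575,.2073,zz))
cv2.imwrite('pics/c9.png',cv2.resize(b[205:285,220:324],(780,600),interpolation=2))
E
```

```text
clock: 19.9
tcp_pos: [0.4562, 0.2105, 0.0467]
tool_rot: [1.0, -0.0, -0.0, 0.0]
ft_force: [0.2, 0.2, -2.6]
gripper_width: 0.683
finger_force: 30.0
19.95 [0.45675053 0.21070457 0.04731958] [ 0.58683795 -0.11788756 -1.19202012] 0.6804544296325281
tcp [255.5 288.1 244.7 264.5] axle [256.3 288.8 243.8 263.5]
tcp [262.3 280.8 239.9 250.9] axle [263.  281.5 239.  249.9]
tcp [255.1 288.  235.8 255.4] axle [255.9 288.7 234.9 254.3]
```

View pics/c9.png

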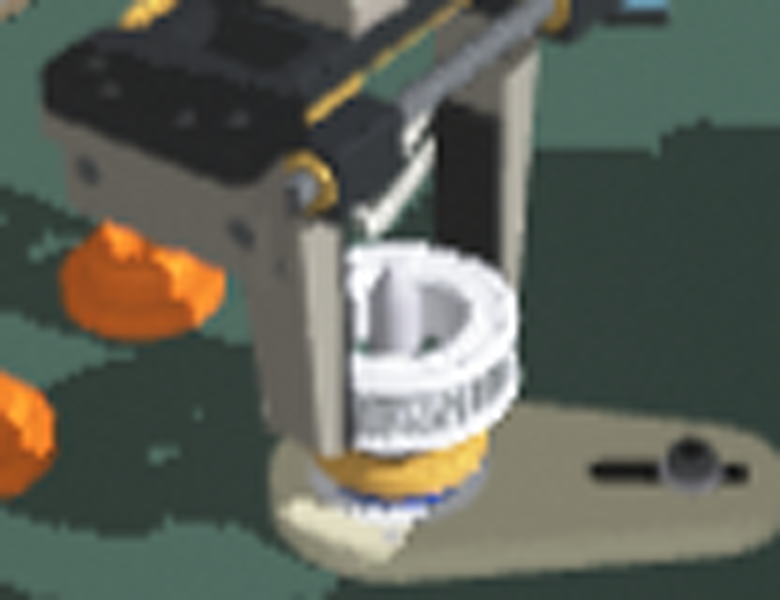

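The wheel (right edge crop u 520, bottom v 453) is nearly coaxial, about 2 mm too near the camera. I'll shift (+1,−1.7) and lower gently.

```bash
python3 -m pendant '[[0,0,0,1,1.7,0,56],[0,0,0,0,0,3,56],[0,0,0,0,0,3,56],[0,0,0,0,0,2,56],[0,0,0,0,0,0,56]]'
```

```text
clock: 20.58
tcp_pos: [0.4571, 0.2089, 0.0385]
tool_rot: [1.0, 0.0, -0.0, 0.0]
ft_force: [0.4, -0.1, -1.7]
gripper_width: 0.678
finger_force: 30.0
```

```bash
python3 -m pendant '[[0,0,0,0,0,3,56],[0,0,0,0,0,2,56],[0,0,0,0,0,0,56]]'
```

```text
clock: 20.95
tcp_pos: [0.4571, 0.2089, 0.0335]
tool_rot: [1.0, 0.0, -0.0, 0.0]
ft_force: [-0.0, 0.7, -1.5]
gripper_width: 0.684
finger_force: 30.0
```

```bash
python3 -m pendant '[[0,0,0,0,0,0,72],[0,0,0,0,0,0,85],[0,0,0,0,0,0,85],[0,0,0,0,0,-40,85],[0,0,0,0,0,-50,80],[0,0,0,0,0,-35,75],[0,0,0,44.5,33.2,0,75],[0,0,0,44.5,33.2,0,75],[0,0,0,44.5,33.2,0,75],[0,0,0,44.5,33.2,0,75],[0,0,0,0,0,40,75],[0,0,0,0,0,40,75],[0,0,0,0,0,35,75],[0,0,0,0,0,0,75]]'
python3 - <<'E'
from h import *
a=r.snapshot('top');b=r.snapshot('side');o=r.get_obs();p=o['tcp_pos'];print(o['clock'],p,o['ft_force'],o['gripper_width'])
fit('wheel',(.4575,.2085),.028)
im=np.zeros((600,800,3),np.uint8)
im[:,:400]=cv2.resize(b[160:240,220:273],(400,600),interpolation=2)
im[:,400:]=cv2.resize(b[210:290,245:298],(400,600),interpolation=2);cv2.imwrite('pics/c10.png',im)
E
```

```text
clock: 22.7
tcp_pos: [0.6323, 0.0763, 0.0404]
tool_rot: [1.0, -0.0, -0.004, -0.0]
ft_force: [0.2, -0.7, 0.8]
gripper_width: 0.815
finger_force: 0.0
22.8 [0.63596586 0.07617457 0.04488703] [-0.02318471  0.37455562  1.18655322] 0.8151114585903029
wheel top [0.4621 0.2234] [-0. -0.] [(260, 693), (736, 808)]
wheel side [0.4539 0.2115] [-0. -0.] [(260, 693), (736, 799)]
wheel both [0.4567 0.2174] [ 2.7  2.3 -2.9  1. ] [(260, 694), (736, 804)]
```

View pics/c10.png

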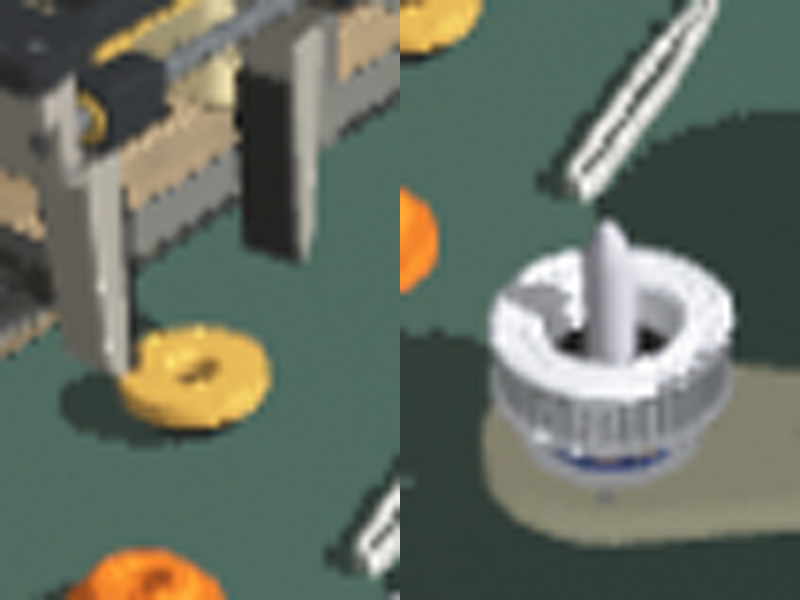

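The wheel is home over the sleeve (right crop (612,340), level). bush_down lies between the jaws at left crop (195,375). I'll grip it and carry it.

```bash
python3 -m pendant '[[0,0,0,0,1,15,75],[0,0,0,0,0,14.5,75],[0,0,0,0,0,0,60],[0,0,0,0,0,0,40],[0,0,0,0,0,0,40],[0,0,0,0,0,0,40],[0,0,0,0,0,0,40],[0,0,0,0,0,0,40],[0,0,0,0,0,-40,40],[0,0,0,0,0,-45,40],[0,0,0,0,0,-35,40],[0,0,0,-44.5,-33.4,0,40],[0,0,0,-44.5,-33.4,0,40],[0,0,0,-44.5,-33.4,0,40],[0,0,0,-44.5,-33.4,0,40],[0,0,0,0,0,0,40],[0,0,0,0,0,0,40]]'
python3 - <<'E'
from h import *
b=r.snapshot('side');o=r.get_obs();p=o['tcp_pos'];print(o['clock'],p,o['ft_force'],o['gripper_width'])
z=p[2]-.013
def circ(q,x,y,z):
    P=np.array([proj('side',[x+q*np.cos(a),y+q*np.sin(a),z]) for a in A]);return np.round([P[:,0].min(),P[:,0].max(),P[:,1].min(),P[:,1].max()],1)
for q,zz in((.0235,z+.01),(.0235,z+.018),(.017,z+.003),(.008,z+.018)):print('axle',circ(q,.4575,.2073,zz))
cv2.imwrite('pics/c11.png',cv2.resize(b[185:285,220:324],(624,600),interpolation=2))
E
```

```text
clock: 25.02
tcp_pos: [0.4577, 0.2086, 0.1344]
tool_rot: [1.0, 0.0, 0.0, 0.0]
ft_force: [0.4, -0.7, 0.7]
gripper_width: 0.482
finger_force: 30.0
25.075 [0.45814425 0.20824916 0.13443732] [-1.1332145  -0.7662193  -0.55983138] 0.48389322006270163
axle [259.  284.  209.2 222.7]
axle [258.8 284.  205.6 219. ]
axle [262.6 280.6 214.1 223.9]
axle [267.1 275.7 209.9 214.5]
```

View pics/c11.png

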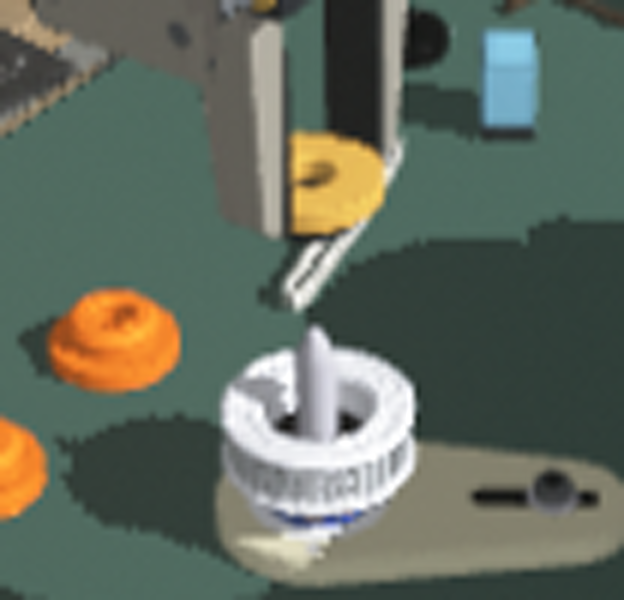

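bush_down is held level, edges matching the predicted on-axle position within about 1 mm (right edge crop u 386, top v 131). I'll lower.

```bash
python3 -m pendant '[[0,0,0,-0.5,0,20,40],[0,0,0,0,0,20,40],[0,0,0,0,0,10,40],[0,0,0,0,0,8,40],[0,0,0,0,0,0,40]]'
```

```text
clock: 25.7
tcp_pos: [0.4569, 0.2085, 0.076]
tool_rot: [1.0, -0.0, -0.0, 0.0]
ft_force: [-0.2, -0.8, -1.2]
gripper_width: 0.487
finger_force: 30.0
```

```bash
python3 -m pendant '[[0,0,0,0,0,10,40],[0,0,0,0,0,6,40],[0,0,0,0,0,4,40],[0,0,0,0,0,0,40]]'
```

```text
clock: 26.2
tcp_pos: [0.4565, 0.2087, 0.0559]
tool_rot: [1.0, 0.0, -0.0, 0.0]
ft_force: [0.2, 0.2, -0.5]
gripper_width: 0.482
finger_force: 30.0
```

```bash
python3 -m pendant '[[0,0,0,0,0,0,55],[0,0,0,0,0,0,64],[0,0,0,0,0,0,64],[0,0,0,0,0,-35,64],[0,0,0,0,0,-45,64],[0,0,0,0,0,-30,64],[0,0,0,32.2,55.3,0,64],[0,0,0,32.2,55.3,0,64],[0,0,0,32.2,55.3,0,64],[0,0,0,32.2,55.3,0,64],[0,0,0,32.2,55.3,0,64],[0,0,0,0,0,0,64],[0,0,0,0,0,50,64],[0,0,0,0,0,50,64],[0,0,0,0,0,25,64],[0,0,0,0,0,0,64]]'
python3 - <<'E'
from h import *
b=r.snapshot('side');o=r.get_obs();p=o['tcp_pos'];print(o['clock'],p,o['ft_force'],o['gripper_width'])
im=np.zeros((600,800,3),np.uint8)
im[:,:400]=cv2.resize(b[140:220,260:313],(400,600),interpolation=2)
im[:,400:]=cv2.resize(b[210:290,245:298],(400,600),interpolation=2);cv2.imwrite('pics/c12.png',im)
E
```

```text
clock: 28.2
tcp_pos: [0.6116, -0.0595, 0.0389]
tool_rot: [1.0, 0.001, -0.003, -0.001]
ft_force: [-0.6, 0.1, 0.6]
gripper_width: 0.698
finger_force: 0.0
28.25 [ 0.61335632 -0.06018709  0.04110829] [ 0.39964609 -0.65761567 -0.45838923] 0.6942405233658722
```

View pics/c12.png

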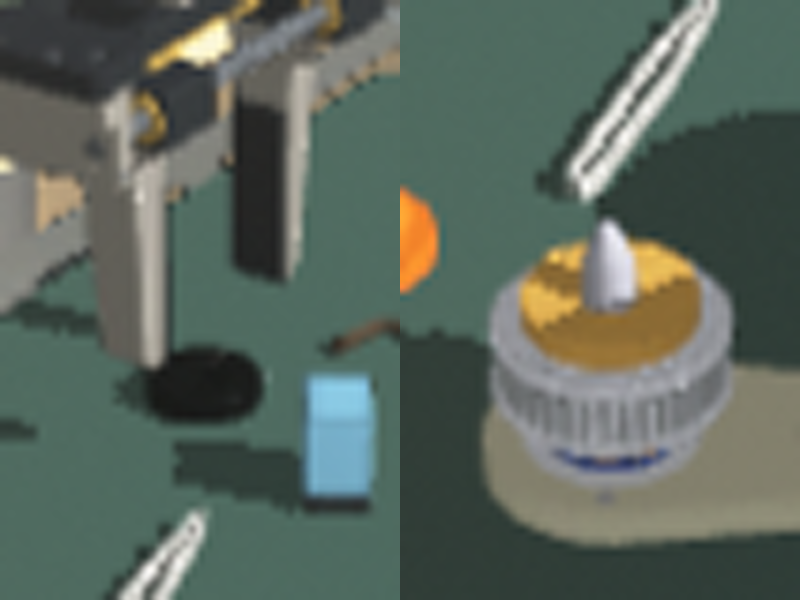

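bush_down is home, collar flat on the wheel (right crop (610,300)). The black collar (left crop (205,385)) lies beneath the jaws and the hex key end (330,348) is close to the far finger, so I'll narrow the jaws.

```bash
python3 -m pendant '[[0,0,0,2.8,6.8,0,57],[0,0,0,0,0,12,57],[0,0,0,0,0,14,57],[0,0,0,0,0,9.5,57],[0,0,0,0,0,0,57],[0,0,0,0,0,0,34],[0,0,0,0,0,0,34],[0,0,0,0,0,0,34],[0,0,0,0,0,0,34],[0,0,0,0,0,0,34]]'
```

```text
clock: 29.5
tcp_pos: [0.6173, -0.0682, 0.0063]
tool_rot: [1.0, 0.0, 0.0, 0.0]
ft_force: [0.1, -0.2, 2.1]
gripper_width: 0.405
finger_force: 30.0
```

```bash
python3 -m pendant '[[0,0,0,0,0,-40,34],[0,0,0,0,0,-50,34],[0,0,0,0,0,-40,34],[0,0,0,-32,-55.3,0,34],[0,0,0,-32,-55.3,0,34],[0,0,0,-32,-55.3,0,34],[0,0,0,-32,-55.3,0,34],[0,0,0,-32,-55.3,0,34],[0,0,0,0,0,0,34],[0,0,0,0,0,0,34]]'
python3 - <<'E'
from h import *
b=r.snapshot('side');o=r.get_obs();p=o['tcp_pos'];print(o['clock'],p,o['ft_force'],o['gripper_width'])
z=p[2]-.0043
def circ(q,x,y,z):
    P=np.array([proj('side',[x+q*np.cos(a),y+q*np.sin(a),z]) for a in A]);return np.round([P[:,0].min(),P[:,0].max(),P[:,1].min(),P[:,1].max()],1)
for zz in(z,z+.01):print('axle',circ(.02,.4575,.2073,zz),'tcp',circ(.02,*p[:2],zz))
cv2.imwrite('pics/c13.png',cv2.resize(b[185:285,220:324],(624,600),interpolation=2))
E
```

```text
clock: 30.75
tcp_pos: [0.4605, 0.2021, 0.1357]
tool_rot: [1.0, 0.0, 0.0, 0.0]
ft_force: [0.7, 0.1, -0.4]
gripper_width: 0.406
finger_force: 30.0
30.8 [0.46089206 0.20154816 0.13577255] [ 0.04322751 -0.39306109 -0.65342484] 0.40807476758497147
axle [260.8 282.1 210.1 221.6] tcp [261.3 282.4 208.3 219.6]
axle [260.7 282.1 205.7 217.1] tcp [261.1 282.4 203.8 215.1]
```

View pics/c13.png

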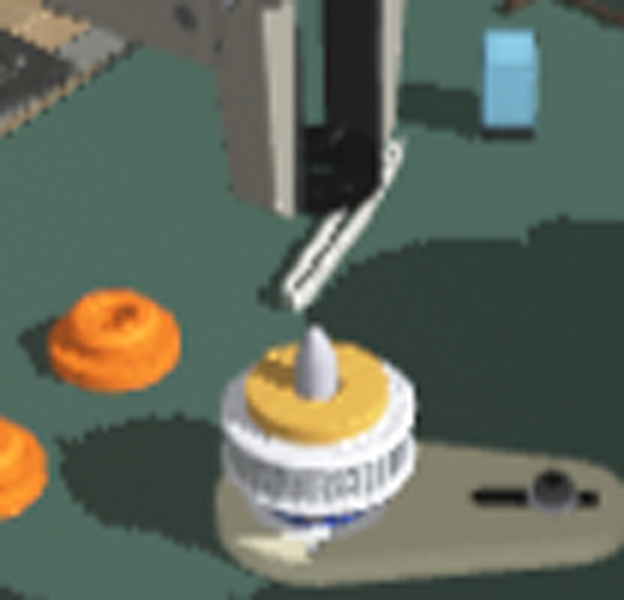

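The collar is centred on the TCP (right edge crop u 380, bottom v 213, as predicted). I'll shift (−3.7,+7) mm to the axle and lower.

```bash
python3 -m pendant '[[0,0,0,-3.7,-7,0,34],[0,0,0,0,0,0,34],[0,0,0,0,0,25,34],[0,0,0,0,0,20,34],[0,0,0,0,0,12,34],[0,0,0,0,0,6,34],[0,0,0,0,0,0,34]]'
```

```text
clock: 31.68
tcp_pos: [0.4571, 0.2093, 0.0731]
tool_rot: [1.0, -0.0, 0.0, -0.0]
ft_force: [0.5, 0.4, -0.1]
gripper_width: 0.407
finger_force: 30.0
```

```bash
python3 -m pendant '[[0,0,0,0,0,4,34],[0,0,0,0,0,3.5,34],[0,0,0,0,0,0,34],[0,0,0,0,0,0,48],[0,0,0,0,0,0,58],[0,0,0,0,0,0,58],[0,0,0,0,0,0,58],[0,0,0,0,0,-30,58],[0,0,0,0,0,-50,58],[0,0,0,0,0,-40,58],[0,0,0,-20,50,0,58],[0,0,0,-20,50,0,58],[0,0,0,-20,50,0,58],[0,0,0,0,0,0,58],[0,0,0,0,0,0,58]]'
python3 - <<'E'
from h import *
a=r.snapshot('top');b=r.snapshot('side');o=r.get_obs();p=o['tcp_pos'];print(o['clock'],p,o['ft_force'],o['gripper_width'])
im=np.zeros((600,800,3),np.uint8)
im[:,:400]=cv2.resize(b[210:290,245:298],(400,600),interpolation=2)
im[:,400:]=cv2.resize(a[220:300,180:233],(400,600),interpolation=2);cv2.imwrite('pics/c14.png',im)
E
```

```text
clock: 33.55
tcp_pos: [0.3968, 0.0596, 0.1854]
tool_rot: [1.0, -0.0, 0.0, -0.0]
ft_force: [-0.0, 0.1, 0.4]
gripper_width: 0.631
finger_force: 0.0
33.65 [0.39688407 0.06023368 0.18534357] [0.16915154 0.29468909 0.69592433] 0.6357980437015004
```

View pics/c14.png

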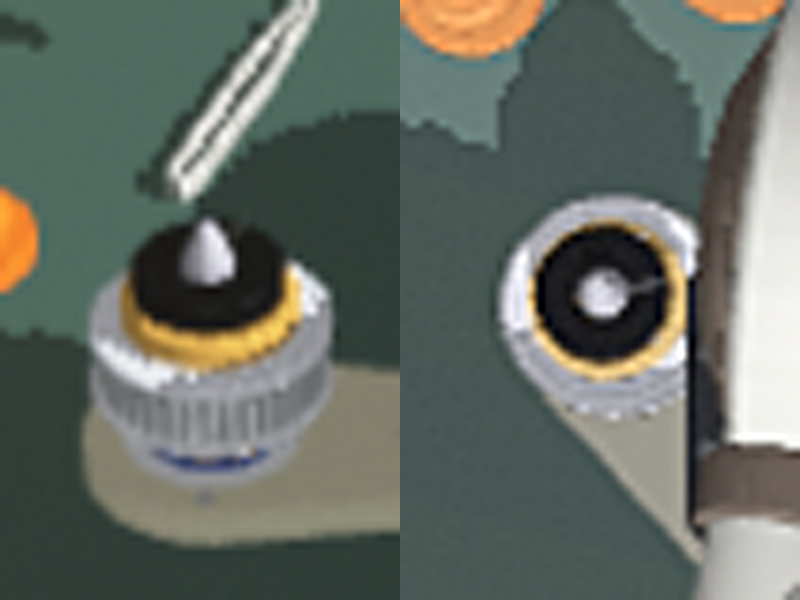

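The stack is complete: the collar sits flat and concentric with only the axle's tapered end showing (side crop (208,265), top crop (603,292)), and the arm is clear. I'm handing in.

```bash
python3 -c "
from cell import r
print(r.job_done())"
```

```text
the job is handed in; nothing more can be done
None
```

The belt idler is assembled on the axle in the set order, all five parts looked home and flat in the last pictures, everything is let go and the arm is clear, and the job was handed in at about 34 s (the judge's result was not shown).

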